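# Fetch the old board from under the lift-out trays

### The job

Get the old oak board out of the black storage box for study: first lift out the two trays of finds that lie across it and stand them both on the blue side mat, then lay the board flat, centred and lengthwise on the grey-and-white examination pad. Next stand the red removal marker upright on the box floor in the middle, where the board lay, and only then put each tray back across the ledges at the end of the box where it was. Keep the trays and the board level, set everything down gently rather than dropping it, and leave the loupe, the brush and the small black finds box alone.

Things in the scene. Friction and masses are not known exactly. Their poses are not given: they have to be found in the camera images.
- box: Black open-topped archive box, fixed, 178 (x) by 278 mm (y, long axis), walls 4 mm thick, 58 mm high. Origin: centre of underside, on the table. White-lined floor 5 mm up. Along each long wall a grey foam ledge 23 mm wide, top 40 mm up; floor between them 124 mm wide. The trays bridge the ledges about 88 mm either side of centre along y, either tray at either end, with 9 mm play each way in x.
- ring_tray: White lift-out tray of dark rings (fixed in it), 152 (x) by 70 mm (y), walls 22 mm high, 0.2 kg. Origin: centre of underside. A white carrying bar 12 mm thick (y), 140 mm long, runs along x over its middle, 44 to 56 mm above the origin, on a post at each end; finds lie below 12 mm. Starts on the ledges across one end of the box, x along the box's x.
- coin_tray: Green lift-out tray of brown and brass coins (fixed in it); same size, mass, origin and bar (green) as ring_tray. Starts on the ledges across the other end of the box.
- board: Old brown oak board with pale patches and dark nail holes, 210 (x) by 48 (y) by 18 mm thick, about 0.13 kg. Origin: centre of underside. Starts flat on the box floor near the middle, its length along the box's y, its ends under the two trays. On the pad either end may point either way.
- marker: Red removal marker, an inverted T of rigid plastic with white panels: base 64 (x) by 44 (y) by 6 mm, upright plate 64 mm long (x) and 8 mm thick (y) over its middle, 46 mm high in all, 0.06 kg. Origin: centre of underside. Starts standing on the table between robot and box.
- side_mat: Blue padded mat fixed to the table, 200 mm (its x) by 230 mm (its y), 6 mm thick; origin at the centre of its underside. Both trays fit on it side by side, each with its long side along the mat's x, 55 mm either side of its centre along y.
- exam_pad: Grey foam examination pad with a white top sheet, fixed to the table, 270 mm (its x) by 90 mm (its y), 15 mm thick; origin at the centre of its underside, top 15 mm above it.
- loupe: Black round magnifying loupe, 42 mm across and 36 mm high, standing on the table between the robot and the box; origin at the centre of its underside. Leave alone.
- finds_box: Small black lidded box with a white label on top, 72 by 102 by 36 mm, on the table at one far corner; origin at the centre of its underside. Leave alone.
- brush: Soft flat brush with a wooden handle, about 190 mm long, lying on the table at one far corner; origin near its middle. Leave alone.
Things that resemble listed ones, but are neither listed nor needed, are in the scene too. What is shaped like the ring_tray but pink is not meant.

How it is judged:
On the way, in this order (a step that is already met when the one before it is completed fails the run):
1. both trays stand on the blue side mat, the board still in the box (x of ring_tray in the frame of side_mat between -0.08 and 0.08 m and y of ring_tray in the frame of side_mat between -0.1 and 0.1 m and z of ring_tray in the frame of side_mat between -0.005 and 0.014 m and angle between each of ring_tray, coin_tray's own z axis and vertical below 0.1 rad and x of coin_tray in the frame of side_mat between -0.08 and 0.08 m and y of coin_tray in the frame of side_mat between -0.1 and 0.1 m and z of coin_tray in the frame of side_mat between -0.005 and 0.014 m and contact force between the fingers and ring_tray below 0.05 N and contact force between the fingers and coin_tray below 0.05 N and x of board in the frame of box between -0.04 and 0.04 m and z of board in the frame of box below 0.02 m), for 0.2 s.
2. the board lies centred on the examination pad, let go, while both trays are still on the mat (x of board in the frame of exam_pad between -0.02 and 0.02 m and y of board in the frame of exam_pad between -0.015 and 0.015 m and z of board in the frame of exam_pad between 0.008 and 0.021 m and angle between the x axis of board and the x axis of exam_pad, either way round below 0.17 rad and angle between each of board, ring_tray, coin_tray's own z axis and vertical below 0.1 rad and contact force between the fingers and board below 0.05 N and x of ring_tray in the frame of side_mat between -0.08 and 0.08 m and y of ring_tray in the frame of side_mat between -0.1 and 0.1 m and z of ring_tray in the frame of side_mat between -0.005 and 0.014 m and x of coin_tray in the frame of side_mat between -0.08 and 0.08 m and y of coin_tray in the frame of side_mat between -0.1 and 0.1 m and z of coin_tray in the frame of side_mat between -0.005 and 0.014 m), for 0.2 s.
3. the red marker stands on the box floor in the middle, let go, while both trays are still on the mat (x of marker in the frame of box between -0.02 and 0.02 m and y of marker in the frame of box between -0.02 and 0.02 m and z of marker in the frame of box between -0.002 and 0.012 m and angle between each of marker, ring_tray, coin_tray's own z axis and vertical below 0.1 rad and contact force between the fingers and marker below 0.05 N and x of ring_tray in the frame of side_mat between -0.08 and 0.08 m and y of ring_tray in the frame of side_mat between -0.1 and 0.1 m and z of ring_tray in the frame of side_mat between -0.005 and 0.014 m and x of coin_tray in the frame of side_mat between -0.08 and 0.08 m and y of coin_tray in the frame of side_mat between -0.1 and 0.1 m and z of coin_tray in the frame of side_mat between -0.005 and 0.014 m), for 0.2 s.
At the end, for the whole second after the job is handed in: Trays back within 15 mm of where each started, level, square to the box within 0.15 rad; board flat on the pad within 20 mm lengthwise, 15 mm crosswise, 0.17 rad; marker upright on the box floor within 20 mm of the box centre in x and y; all released and at rest (distance of each of ring_tray, coin_tray from where it was at the start of the episode below 0.015 m and angle between the x axis of each of ring_tray, coin_tray and the x axis of box, either way round below 0.15 rad and angle between each of ring_tray, coin_tray's own z axis and vertical below 0.06 rad and x of board in the frame of exam_pad between -0.02 and 0.02 m and y of board in the frame of exam_pad between -0.015 and 0.015 m and z of board in the frame of exam_pad between 0.008 and 0.021 m and angle between the x axis of board and the x axis of exam_pad, either way round below 0.17 rad and angle between each of board, marker's own z axis and vertical below 0.1 rad and x of marker in the frame of box between -0.02 and 0.02 m and y of marker in the frame of box between -0.02 and 0.02 m and z of marker in the frame of box between -0.002 and 0.012 m and linear speed of each of ring_tray, coin_tray, board, marker below 0.02 m/s); the robot touches nothing.
It fails at once if the loupe, the small black finds box or the brush is moved more than 25 mm (distance of any of loupe, finds_box, brush from where it was at the start of the episode above 0.025 m).
It fails at once if a tray is tipped more than about 23 degrees, or the board more than about 30 (angle between any of ring_tray, coin_tray's own z axis and vertical above 0.4 rad or angle between board's own z axis and vertical above 0.52 rad).
It fails at once if a tray is let go in mid-air, more than 20 mm above the ledges or the side mat ((contact force between the fingers and ring_tray below 0.05 N and (height (world z) of ring_tray above 0.062 m or (x of ring_tray in the frame of side_mat between -0.08 and 0.08 m and y of ring_tray in the frame of side_mat between -0.1 and 0.1 m and z of ring_tray in the frame of side_mat above 0.028 m))) or (contact force between the fingers and coin_tray below 0.05 N and (height (world z) of coin_tray above 0.062 m or (x of coin_tray in the frame of side_mat between -0.08 and 0.08 m and y of coin_tray in the frame of side_mat between -0.1 and 0.1 m and z of coin_tray in the frame of side_mat above 0.028 m)))).
It fails at once if the old board is let go in mid-air, more than 20 mm above the pad (contact force between the fingers and board below 0.05 N and height (world z) of board above 0.037 m).
It fails at once if the red marker is let go in mid-air, more than 25 mm above the box floor (contact force between the fingers and marker below 0.05 N and height (world z) of marker above 0.032 m).
It also fails if it takes over 144 s, if anything falls off the work surface, if the arm or the gripper's body presses on something with over 40 N, if the wrist force passes 120 N, or if a joint passes its speed limit or range.

### The arm

A 7-joint arm with a two-finger parallel gripper is mounted at the origin on the work surface. World frame = base frame: x ahead of the robot, y to its left, z up, the work surface at z = 0. Lengths are in m, angles in rad, forces in N, time in s.
With the tool pointing down it reaches from about 0.425 to 0.825 m from the base axis. Payload 3.6 kg.
Tool frame: the origin (TCP) lies at the very end of the fingers, on their centre line; the grasp point (between the pads) lies 19 mm behind it (r.hold_point_z is the distance from the TCP to the grasp point, in m); z points along the fingers, y is the line along which they close (so a half turn about z gives the same grasp; the last joint's range is limited). The gripper opens to 85 mm and grips with 20 to 120 N. Pads are 22 mm wide; open, the fingers measure 114 mm over their backs; the gripper's body (76 mm by 85 mm) begins 54 mm behind the grasp point. The pads swing forward as they close: fully open they stand 13 mm farther back than shut.
Start: joints at [-1.284, 0.615, -0.013, 1.423, 0.008, 1.103, -0.04], TCP at [0.201, 0.618, 0.205] pointing down, gripper open.
Joint ranges: [-3.12, 3.12], [-0.3, 2.06], [-1.34, 1.32], [0.26, 2.42], [-1.36, 4.5], [0.01, 1.98], [-2.84, 2.84]. Speed limits (rad/s): [2.79, 2.79, 3.14, 3.14, 3.14, 3.14, 3.14].

### API

Orientations are given as [roll, pitch, yaw] about the fixed x, y, z axes, in that order (R = Rz(yaw) Ry(pitch) Rx(roll)).
In Python, from plant import r, capture, get_calibration gives the robot as it stands. The module is installed in compiled form; this text tells all that it offers. Calls block until the motion is done:
- r.move_ptp(position, orientation): joint-space move of the TCP to a pose.
- r.move_l(position, ori=None, vel=0.15, f_stop=None): straight line of the TCP; ori=None keeps the orientation; vel is the mean speed in m/s. With f_stop (N) it stops when the force on the tool has changed by that much, and returns True; else False.
- r.move_joints(angles): joint-space move.
- r.command_gripper(opening): finger opening in m; the grip force is fixed at half the most; returns when the fingers have stopped.
- r.sleep(seconds).
- r.inverse_kinematics(position, orientation): joint angles nearest the present ones, or None.
- capture(name): name is "side" or "top"; returns the picture (400x640x3 uint8, blue, green, red); there is no depth.
- get_calibration(name): a dict with "mtx" (3x3 intrinsics, pixels), "k1" (the pictures are not rectified: a ray, as slopes to the right and down, at radius r is drawn at 1 + k1 r^2 times it, then the intrinsics apply), "camera_from_world" (4x4, takes a point from world to camera coordinates). Camera axes: x right, y down, z forward; pixel columns grow to the right and rows downward; lengths in m; the calibration is good to about 2 mm. A picture is of the moment at which its call begins. get_calibration takes no time and is no camera call.
A pose or a line that the arm cannot do raises r.IKError and nothing moves.
- r.close_job(): hands the job in; it is judged then, once.
Readings, each from a call of its own:
- r.get_clock(): time.
- r.get_joint_pos(): joint angles.
- r.get_joint_velocities(): joint speeds.
- r.get_joint_torque(): joint torques, N m.
- r.get_position(): TCP position.
- r.get_eef_rot(): TCP orientation.
- r.get_ft_force(): force on the tool from outside, world axes, zero at the start.
- r.get_ft_torque(): the same for the moment, N m.
- r.get_width(): finger opening in m.
- r.get_gripper_force(): force on a finger pad.
Only numpy, scipy, OpenCV 4.12 (cv2) and the standard library are available. Lean on these libraries where they do the work, as an engineer would, in place of code of your own. Each camera call takes 0.05 s, during which the arm holds its last target. There are 200 camera calls.

## Working session

There is one attempt and no reset: what is moved stays moved. The work goes in short steps, each a Python script; the robot and the scene stay as the last script left them, time stands still between calls to the robot, and variables do not carry over. Pictures are saved under pics/ and viewed, at most 14 in all, crops included, and the job is handed in when it is done.

```bash
mkdir -p pics
cat > h.py <<'E'
import numpy as np, cv2
from plant import r, capture, get_calibration
def px2w(name, uv, z):
    c=get_calibration(name); K=c["mtx"]; T=np.array(c["camera_from_world"])
    uv=np.asarray(uv,float).reshape(-1,1,2)
    n=cv2.undistortPoints(uv,np.array(K),np.array([c["k1"],0,0,0.])).reshape(-1,2)
    d=np.c_[n,np.ones(len(n))]@T[:3,:3]; o=-T[:3,:3].T@T[:3,3]
    return (o+d*((z-o[2])/d[:,2])[:,None])[:,:2]
def w2px(name,P):
    c=get_calibration(name); T=np.array(c["camera_from_world"])
    return cv2.projectPoints(np.asarray(P,float).reshape(-1,1,3),cv2.Rodrigues(T[:3,:3])[0],T[:3,3],np.array(c["mtx"]),np.array([c["k1"],0,0,0.]))[0].reshape(-1,2)
E
python3 - <<'E'
from h import *
for n in("top","side"):
    cv2.imwrite(f"pics/{n}0.png",capture(n)); c=get_calibration(n); T=np.array(c["camera_from_world"]); print(n,c["k1"],np.round(-T[:3,:3].T@T[:3,3],3),np.round(T[:3,:3],2).tolist(),np.round(c["mtx"],0).tolist())
print(r.hold_point_z)
E
```

```text
top -0.07525150805151484 [ 0.412 -0.011  1.09 ] [[0.02, -1.0, -0.02], [-1.0, -0.02, -0.07], [0.06, 0.02, -1.0]] [[371.0, 0.0, 322.0], [0.0, 371.0, 197.0], [0.0, 0.0, 1.0]]
side -0.06050074480133743 [ 0.421 -0.654  0.646] [[1.0, -0.09, 0.0], [-0.05, -0.65, -0.76], [0.07, 0.75, -0.65]] [[370.0, 0.0, 316.0], [0.0, 370.0, 203.0], [0.0, 0.0, 1.0]]
0.0187
```

View pics/top0.png

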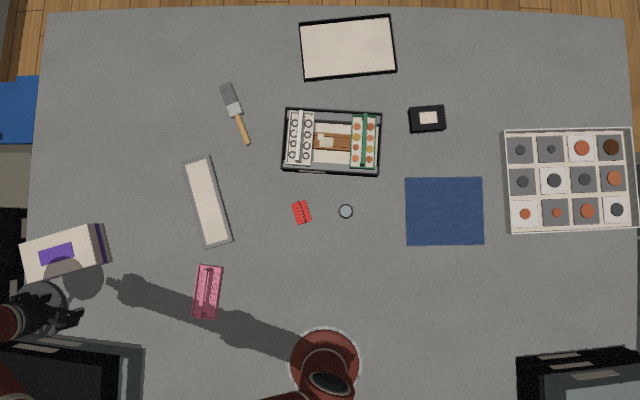

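View pics/side0.png

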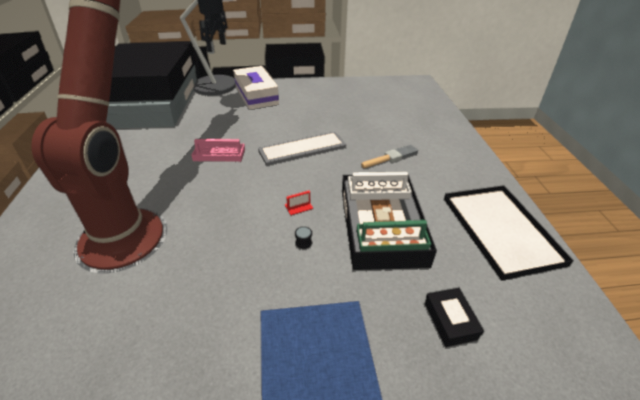

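Run:
```python
from h import *
a=capture("top"); cv2.imwrite("pics/top1.png",cv2.resize(a[95:235,270:390],None,fx=5,fy=5,interpolation=cv2.INTER_CUBIC)[:600])
hsv=cv2.cvtColor(a,cv2.COLOR_BGR2HSV); H,S,V=cv2.split(hsv)
def reg(m,x0,y0,x1,y1):
    o=np.zeros_like(H); o[y0:y1,x0:x1]=m[y0:y1,x0:x1]*255; return o
def rep(nm,m,z):
    cs=cv2.findContours(m,0,2)[0]; c=max(cs,key=cv2.contourArea); q=cv2.boxPoints(cv2.minAreaRect(c)); w=px2w("top",q,z)
    e=[w[1]-w[0],w[2]-w[1]]; L=[np.linalg.norm(v) for v in e]; k=int(np.argmax(L)); y=np.arctan2(e[k][1],e[k][0])
    print(nm,"px",q.mean(0).round(1),"w",w.mean(0).round(4),"LxW",np.round(L,3),"yaw long",np.degrees(y).round(1)%180)
rep("mat",reg((H>95)&(H<130)&(S>90),390,165,500,260),.006)
rep("exam",reg((V>150),170,140,245,260),.015)
b=np.int16(cv2.GaussianBlur(a,(0,0),3)); 
rep("marker",reg((S>150)&((H<8)|(H>172)),280,190,320,235),.0)
rep("box",reg((V<45),270,95,392,185),.058)
rep("coin green",reg((H>45)&(H<90)&(S>70),340,100,390,180),.08)
rep("board",reg((H>5)&(H<25)&(S>80),310,120,352,165),.023)
print(a[200,207],a[165,200],a[140,270],V[90:190:4,331],)
```

```text
mat px [444.1 210.9] w [ 0.4501 -0.3437] LxW [0.229 0.198] yaw long 92.3
exam px [206.2 201.2] w [0.4651 0.3564] LxW [0.07  0.248] yaw long 17.80000000000001
marker px [300.7 211.5] w [0.44  0.077] LxW [0.041 0.066] yaw long 18.400000000000006
box px [351.  173.8] w [ 0.5466 -0.0658] LxW [0.008 0.145] yaw long 87.4
coin green px [364. 139.] w [ 0.6415 -0.0991] LxW [0.067 0.146] yaw long 0.4000000000000057
board px [331.3 141.4] w [ 0.6454 -0.0089] LxW [0.05 0.11] yaw long 86.4
[179 190 200] [171 183 193] [126 128 131] [133 131 131 126 130  43 129 129  47 196 198 145 185 189 168 103 200 198
 200 137  78  55 129 127 131]
```

View pics/top1.png

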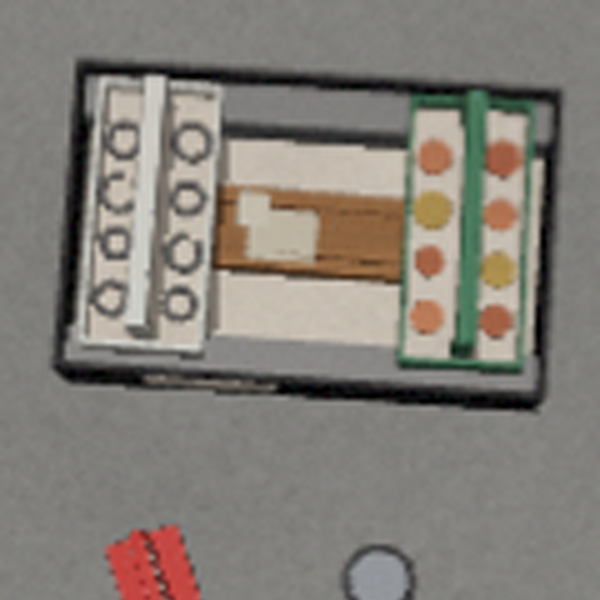

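Run:
```python
from h import *
def cw(p,z): return px2w("top",np.array(p)/5.+[270,95]-0.4,z)
deg=lambda v:np.degrees(np.arctan2(v[1],v[0])).round(2)
B=cw([(78,62),(560,90)],.058); d=B[0]-B[1]; print("box back edge",B.round(4),np.linalg.norm(d).round(4),"yaw y",deg(d)-90)
u=d/np.linalg.norm(d); ctr=B.mean(0)+.089*np.array([-u[1],u[0]]); print("box centre",ctr.round(4))
for n,bar,rim in(("ring",[(138,326),(154,77)],[(97,80),(222,88),(205,355),(80,345)]),("coin",[(462,346),(478,92)],[(412,97),(537,103),(522,370),(400,362)])):
    b=cw(bar,.096); R=cw(rim,.062)
    print(n,"bar",b.mean(0).round(4),np.linalg.norm(b[1]-b[0]).round(3),deg(b[1]-b[0]),"rim",R.mean(0).round(4),[np.linalg.norm(R[i]-R[i-1]).round(3) for i in range(4)],deg(R[0]-R[3]),deg(R[1]-R[2]))
print(cw([(310,233)],.023), "board centreline px")
s=capture("side"); c=s[165:275,335:440]; cv2.imwrite("pics/side1.png",cv2.resize(c,None,fx=5,fy=5,interpolation=cv2.INTER_CUBIC))
print(r.get_eef_rot(),r.get_width(),r.get_ft_force())
for p,y in(((.64,-.1,.072),0),((.64,-.1,.072),np.pi),((.64,.08,.072),0),((.45,-.4,.04),0),((.45,-.29,.04),0),((.64,-.01,.006),-1.57),((.64,-.01,.006),1.57),((.465,.356,.02),.31+1.57*0),((.465,.356,.02),.31+3.14),((.44,.077,.01),.32)):
    q=r.inverse_kinematics(list(p),[np.pi,0,y]); print(p,y,None if q is None else np.round(q,2))
```

```text
box back edge [[ 0.7354  0.1243]
 [ 0.7231 -0.1502]] 0.2747 yaw y -2.5600000000000023
box centre [ 0.6403 -0.009 ]
ring bar [0.6463 0.0798] 0.138 -2.12 rim [0.6456 0.0798] [np.float64(0.152), np.float64(0.071), np.float64(0.153), np.float64(0.07)] -1.97 -2.28
coin bar [ 0.6395 -0.0967] 0.141 -2.94 rim [ 0.6393 -0.0984] [np.float64(0.151), np.float64(0.071), np.float64(0.152), np.float64(0.068)] -1.77 -2.71
[[ 0.64580272 -0.00985675]] board centreline px
[-3.14000943e+00 -4.13360943e-07  2.82781647e+00] 0.08552518579686655 [ 0.09283914 -0.17861599  0.29303039]
(0.64, -0.1, 0.072) 0 [-0.26  0.86  0.71  1.58 -0.65  0.95 -0.9 ]
(0.64, -0.1, 0.072) 3.141592653589793 [ 0.12  0.75 -0.    1.57  0.    0.82  1.69]
(0.64, 0.08, 0.072) 0 [-0.54  0.85  0.7   1.59 -0.64  0.94 -1.19]
(0.45, -0.4, 0.04) 0 [ 0.22  0.9   0.85  1.75 -0.84  0.9  -0.13]
(0.45, -0.29, 0.04) 0 [ 0.16  0.74  0.59  1.93 -0.65  0.66 -0.41]
(0.64, -0.01, 0.006) -1.57 [ 0.25  0.88 -0.48  1.62  0.53  0.77  2.68]
(0.64, -0.01, 0.006) 1.57 [-0.18  0.85  0.29  1.64 -0.33  0.71  0.27]
(0.465, 0.356, 0.02) 0.31 [-0.99  0.8   0.5   1.8  -0.58  0.69 -1.42]
(0.465, 0.356, 0.02) 3.45 [-0.6   0.75 -0.15  1.79  0.17  0.62  1.03]
(0.44, 0.077, 0.01) 0.32 [-0.46  0.67  0.35  2.19 -0.61  0.38 -0.85]
```

View pics/side1.png

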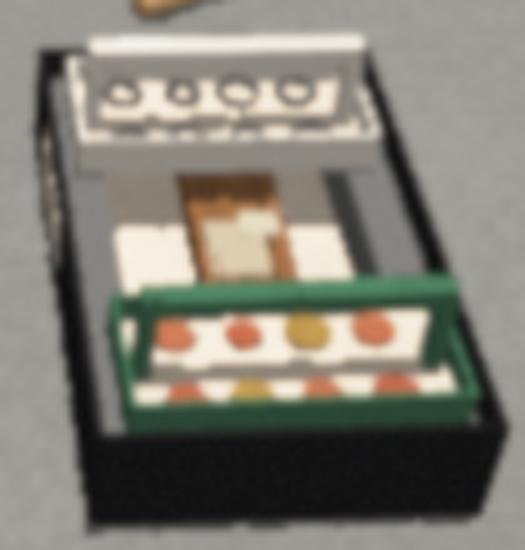

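```bash
cat >> h.py <<'E'
PI=np.pi; HI=0.23
def O(y): return [PI,0,y]
def pick(x,y,z,yaw,op,f=None,up=HI):
    r.command_gripper(op)
    r.move_ptp([x,y,z+.09],O(yaw)); hit=r.move_l([x,y,z],vel=.08,f_stop=f)
    r.command_gripper(0.0)
    print("grip",hit,np.round(r.get_width(),4),np.round(r.get_gripper_force(),1),np.round(r.get_position(),4))
    r.move_l([x,y,z+.02],vel=.06); r.move_l([x,y,up],vel=.15)
    print("lift",np.round(r.get_width(),4),np.round(r.get_gripper_force(),1),np.round(r.get_ft_force(),2))
def place(x,y,z,yaw,op,up=HI,f=4):
    r.move_l([x,y,up],ori=O(yaw),vel=.22); r.move_l([x,y,z+.025],vel=.15)
    hit=r.move_l([x,y,z-.003],vel=.03,f_stop=f)
    print("place",hit,np.round(r.get_position(),4),np.round(r.get_clock(),1))
    r.command_gripper(op); r.move_l([x,y,z+.10],vel=.15)
TY=PI-.042; MY=PI+.040
ex=np.array([np.cos(.04),np.sin(.04)]); ey=np.array([-ex[1],ex[0]]); M=np.array([.4501,-.3437])
COIN=(.6394,-.0972); RING=(.646,.0798); MC=tuple(M-.055*ey); MR=tuple(M+.055*ey)
E
python3 - <<'E'
from h import *
r.move_ptp([.60,.05,.25],O(TY))
pick(*COIN,.069,TY,.04,f=8)
place(*MC,.035,MY,.04)
for n in("top","side"): cv2.imwrite(f"pics/{n}2.png",capture(n))
E
```

```text
grip False 0.0002 1.4 [ 0.6398 -0.0973  0.0695]
lift 0.0003 0.0 [ 0.25  0.09 -0.49]
place False [ 0.4525 -0.3988  0.0322] 11.4
```

View pics/side2.png

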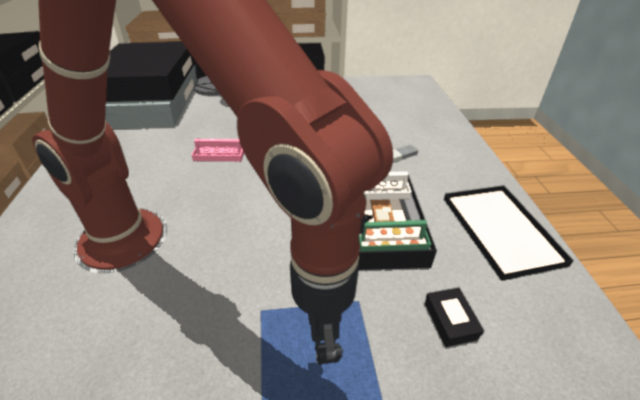

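Run:
```python
from h import *
print(r.get_width(),r.get_position(),r.get_eef_rot())
r.move_ptp([.50,-.25,.3],O(TY))
a=capture("top");b=capture("side"); 
x=cv2.resize(a[95:215,270:390],(600,600),interpolation=2); cv2.imwrite("pics/top3.png",x)
cv2.imwrite("pics/side3.png",cv2.resize(b[165:275,335:440],None,fx=5,fy=5,interpolation=2))
cv2.imwrite("pics/c.png",np.hstack([cv2.resize(x,(400,400)),cv2.resize(cv2.imread("pics/side2.png")[280:380,270:370],(400,400))]))
```

```text
0.040193391353710146 [ 0.45154613 -0.39792192  0.1336182 ] [ 3.13957411e+00 -2.18518476e-03 -3.10153776e+00]
```

View pics/c.png

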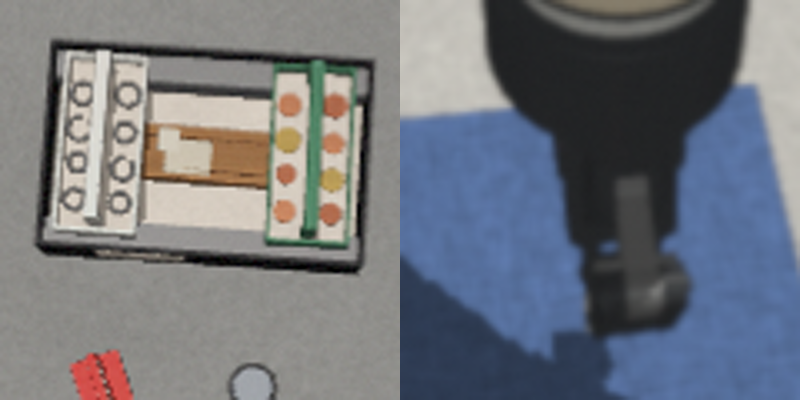

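Run:
```python
from h import *
print("tcp proj",w2px("side",[[.4515,-.398,.1336]]),"seen ~ (328,361)")
print("coin bar ends side",w2px("side",[[.71,-.1005,.096],[.5695,-.093,.096]]),"ring",w2px("side",[[.716,.077,.096],[.576,.0824,.096]]))
def cw(p,z): return px2w("side",np.array(p)/5.+[335,165]-.4,z)
# side1 crop: coin bar top-edge ends (135,300) (458,285); ring (90,45)(365,42)
for z in(.056,.076,.096): print(z,cw([(138,297),(457,283),(92,45),(363,43)],z).round(4).tolist())
```

```text
tcp proj [[320.96244901 354.37099222]] seen ~ (328,361)
coin bar ends side [[426.61927247 221.60833268]
 [362.08248085 222.93662789]] ring [[407.23478717 173.04547105]
 [352.14620062 174.3016514 ]]
0.056 [[0.58, -0.0557], [0.73, -0.0588], [0.5901, 0.139], [0.7372, 0.1295]]
0.076 [[0.5746, -0.076], [0.7195, -0.0789], [0.5844, 0.1121], [0.7265, 0.1029]]
0.096 [[0.5692, -0.0963], [0.709, -0.0991], [0.5786, 0.0852], [0.7157, 0.0764]]
```

View pics/side3.png

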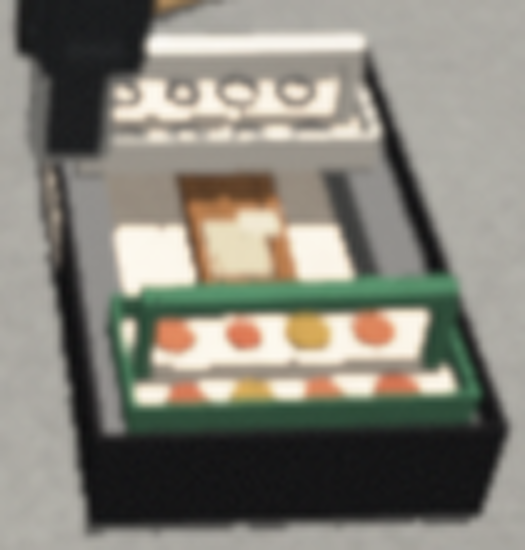

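Run:
```python
from h import *
r.command_gripper(.05)
r.move_ptp([*COIN,.14],O(TY)); P=[]
def snap(zt):
    print(r.get_position(),r.get_eef_rot(),r.get_width())
    s=capture("side"); c=s[130:275,320:465].copy(); P.append(cv2.resize(c,(400,400),interpolation=2))
    print(w2px("side",[r.get_position()]))
snap(0); print(r.move_l([*COIN,.075],vel=.06,f_stop=5)); snap(0)
cv2.imwrite("pics/d.png",np.hstack(P)); print(r.get_ft_force())
```

```text
[ 0.6395232  -0.0999821   0.14139369] [-3.13912247e+00  1.97326400e-03  3.09670415e+00] 0.04973866590005592
[[398.08158355 207.46856848]]
False
[ 0.6398618  -0.09728406  0.07554261] [-3.14146081e+00  1.19460051e-03  3.09959167e+00] 0.05000330137245007
[[393.28220157 229.18428999]]
[ 0.22275674  0.47948495 -0.3924993 ]
```

View pics/d.png

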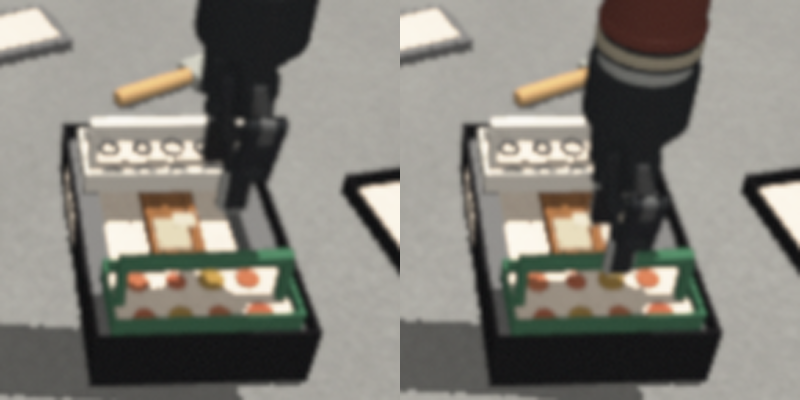

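Run:
```python
from h import *
T=np.array(get_calibration("side")["camera_from_world"])
for y in(-.12,-.125,-.13):
    for z in(.075,.085,.095): print(y,z,w2px("side",[[.64,y,z]]).round(1).tolist(),end=" ")
P=[]
def snap():
    print(r.get_position().round(4) if hasattr(r.get_position(),'round') else r.get_position(),r.get_width(),r.get_gripper_force(),r.get_ft_force())
    for n,(x0,y0) in(("side",(350,180)),("top",(310,90))):
        P.append(cv2.resize(capture(n)[y0:y0+80,x0:x0+80],(400,300),interpolation=2))
r.move_l([*COIN,.067],vel=.04,f_stop=5); snap()
r.command_gripper(.012); snap()
cv2.imwrite("pics/e.png",np.vstack([np.hstack(P[:2]),np.hstack(P[2:])]))
```

```text
-0.12 0.075 [[395.9, 236.8]] -0.12 0.085 [[396.6, 233.6]] -0.12 0.095 [[397.3, 230.2]] -0.125 0.075 [[396.4, 238.5]] -0.125 0.085 [[397.1, 235.2]] -0.125 0.095 [[397.9, 231.9]] -0.13 0.075 [[397.0, 240.2]] -0.13 0.085 [[397.7, 236.9]] -0.13 0.095 [[398.4, 233.6]] [ 0.639  -0.0971  0.0665] 0.049823288513486594 0.0 [-0.27528219  0.26704718  0.98953106]
[ 0.6395 -0.097   0.0671] 0.012246882114227432 0.7527524046599865 [-0.03029308 -0.15602466  0.10908288]
```

View pics/e.png

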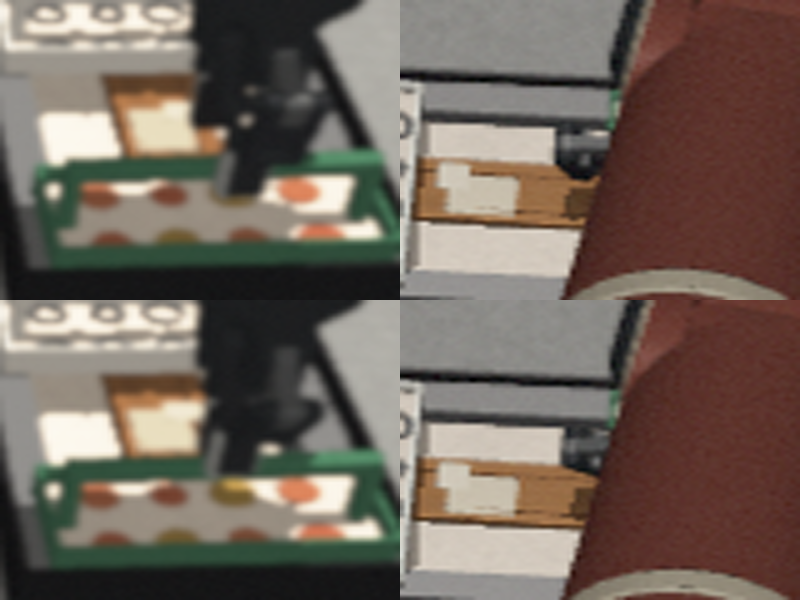

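Run:
```python
from h import *
r.command_gripper(.03); r.move_l([*COIN,.15],vel=.2); r.command_gripper(0)
r.move_ptp([.47,-.33,.06],O(TY))
print(r.move_l([.47,-.33,-.03],vel=.04,f_stop=4),r.get_position(),r.get_ft_force(),r.get_clock())
for n in("side","top"): 
    s=capture(n);cv2.imwrite(f"pics/t_{n}.png",s)
print(w2px("side",[[.47,-.33,.006]]),w2px("top",[[.47,-.33,.006]]))
r.move_l([.47,-.33,.05],vel=.1)
cv2.imwrite("pics/f.png",cv2.resize(cv2.imread("pics/t_side.png")[270:370,280:380],(500,500),interpolation=2))
```

```text
True [ 0.46994527 -0.3299576  -0.02052066] [-0.77847931  1.05744992  3.57340016] 21.6083
[[326.66327576 351.73740321]] [[439.7914807  203.82914772]]
```

View pics/f.png

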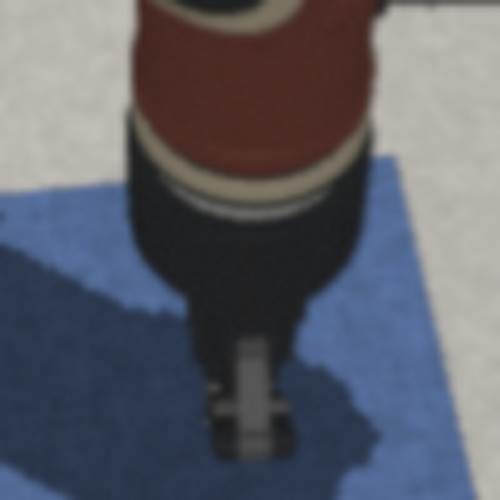

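Run:
```python
from h import *
# near finger back ~ tip outer lower edge
print("touch",w2px("side",[[.47,-.33,.006],[.47,-.34,.006],[.47,-.35,.006],[.48,-.34,.006]]).round(1).tolist(),"seen 330.5,361")
print("mat2",w2px("side",[[.4515,-.398-.02,.16],[.4515,-.398-.03,.16]]).round(1).tolist(),"seen 328-330,361-363")
s=cv2.imread("pics/t_side.png"); g=cv2.cvtColor(s,6)
for v in (350,355,358,360,362,364): print(v,g[v,316:346].tolist())
```

```text
touch [[326.7, 351.7], [327.2, 356.9], [327.8, 362.3], [332.8, 356.5]] seen 330.5,361
mat2 [[322.6, 359.0], [323.3, 366.1]] seen 328-330,361-363
350 [57, 59, 57, 55, 52, 47, 45, 52, 57, 58, 60, 69, 82, 87, 85, 87, 85, 78, 66, 63, 62, 58, 54, 53, 53, 53, 53, 56, 54, 54]
355 [56, 54, 53, 52, 52, 49, 37, 29, 30, 32, 36, 53, 71, 79, 79, 80, 76, 66, 46, 34, 30, 34, 42, 51, 55, 55, 54, 55, 55, 55]
358 [55, 53, 54, 55, 53, 50, 40, 38, 37, 36, 41, 53, 68, 75, 75, 76, 75, 68, 55, 42, 39, 40, 40, 45, 52, 54, 54, 52, 53, 54]
360 [52, 52, 52, 54, 53, 52, 47, 38, 36, 36, 39, 50, 63, 67, 68, 68, 66, 61, 49, 40, 37, 39, 42, 50, 55, 57, 58, 55, 55, 55]
362 [53, 52, 54, 53, 55, 56, 53, 50, 47, 47, 46, 49, 55, 58, 59, 57, 56, 54, 51, 50, 50, 51, 52, 54, 57, 57, 56, 54, 54, 55]
364 [55, 57, 57, 56, 56, 56, 56, 59, 57, 56, 54, 53, 53, 54, 56, 57, 56, 56, 55, 54, 54, 56, 55, 56, 56, 56, 56, 56, 57, 56]
```

```bash
sed -i 's/^def pick(x,y,z,yaw,op,f=None,up=HI):/ZO=.0265\ndef pick(x,y,z,yaw,op,f=None,up=HI):\n    z-=ZO/; s/^def place(x,y,z,yaw,op,up=HI,f=4):/&\n    z-=ZO/' h.py
sed -i 's/^    r.move_l(\[x,y,z+.02\],vel=.06)/    if r.get_width()<.005: r.command_gripper(op); raise SystemExit("missed")\n&/' h.py
python3 - <<'E'
from h import *
pick(*COIN,.069,TY,.04,f=8)
place(*MC,.035,MY,.04)
r.move_l([.5,-.25,.25],vel=.25)
a=capture("top"); cv2.imwrite("pics/top4.png",a)
H,S,V=cv2.split(cv2.cvtColor(a,40)); m=((H>45)&(H<90)&(S>70)).astype('u1'); m[:,:340]=0; m[:,500:]=0
q=cv2.boxPoints(cv2.minAreaRect(cv2.findNonZero(m))); w=px2w("top",q,.028); print(w.round(4).tolist(),w.mean(0),MC)
print(r.get_clock())
E
```

```text
grip False 0.0105 58.9 [ 0.6398 -0.0971  0.0431]
lift 0.0108 58.4 [-0.08  0.25 -1.98]
place True [ 0.452  -0.3983  0.0091] 31.6
[[-0.087, -0.0438], [1.0312, -0.0315], [1.0403, -0.4568], [-0.0859, -0.4426]] [ 0.47465444 -0.24368559] (np.float64(0.45229941338026486), np.float64(-0.3986560058663538))
33.8167
```

Run:
```python
from h import *
pick(*RING,.069,TY,.04,f=8)
place(*MR,.035,MY,.04)
r.move_ptp([.45,.25,.23],O(PI-.042+PI/2-PI))
a=capture("top"); cv2.imwrite("pics/top5.png",a); cv2.imwrite("pics/side5.png",capture("side"))
cv2.imwrite("pics/g.png",np.hstack([cv2.resize(a[95:215,275:395],(400,400),interpolation=2),cv2.resize(a[160:260,390:490],(400,400),interpolation=2)]))
print(r.get_clock())
```

```text
grip False 0.0107 59.2 [0.6463 0.0801 0.043 ]
lift 0.011 58.7 [ 0.63 -0.99 -2.22]
place True [ 0.4476 -0.2884  0.0089] 43.1
46.5833
```

View pics/g.png

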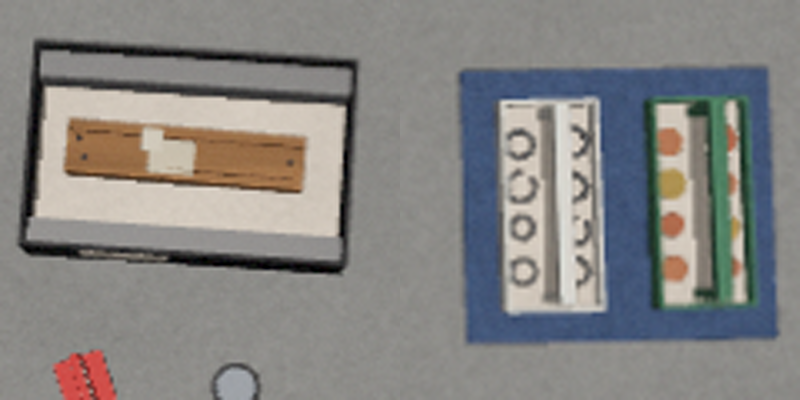

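Run:
```python
from h import *
a=cv2.imread("pics/top5.png")
def cw(p,s,o,z): return px2w("top",np.array(p)*s+o-.4*0+np.array([-.35,-.35]),z)
for n,p,c in(("ring",[(98,98),(200,98),(205,312),(104,312)],MR),("coin",[(247,96),(350,96),(359,306),(254,308)],MC)):
    w=cw(p,.25,[390,160],.028); d=w[0]-w[3]; e=w[1]-w[2]; print(n,w.mean(0).round(4),np.round(c,4),np.degrees(np.arctan2(d[1],d[0])),np.degrees(np.arctan2(e[1],e[0])))
H,S,V=cv2.split(cv2.cvtColor(a,40)); m=np.zeros_like(H); s=np.s_[125:160,290:372]; m[s]=(((H>5)&(H<25)&(S>75))[s])*255
m=cv2.morphologyEx(m,3,np.ones((9,9)))
q=cv2.boxPoints(cv2.minAreaRect(cv2.findNonZero(m))); w=px2w("top",q,.020); L=[w[1]-w[0],w[2]-w[1]]
print("board",w.mean(0).round(4),[np.linalg.norm(v).round(4) for v in L],[np.degrees(np.arctan2(v[1],v[0])).round(2) for v in L])
for p,y in(((.64,-.01,-.02),PI/2-.042),((.64,-.01,-.02),-PI/2-.042),((.465,.356,.0),.31),((.465,.356,.0),.31-PI),((.465,.356,.0),.31+PI)):
    q=r.inverse_kinematics(list(p),O(y)); print(p,round(y,2),None if q is None else np.round(q,2))
print(np.round(r.get_joint_pos(),2),r.get_width())
```

```text
ring [ 0.4482 -0.2885] [ 0.4479 -0.2887] 1.933726367254818 1.4369991548084182
coin [ 0.4527 -0.3977] [ 0.4523 -0.3987] 1.882874907346425 2.2261346511331968
board [ 0.6464 -0.005 ] [np.float64(0.0501), np.float64(0.2091)] [np.float64(-3.07), np.float64(-93.86)]
(0.64, -0.01, -0.02) 1.53 [-0.29  0.92  0.48  1.65 -0.59  0.72  0.44]
(0.64, -0.01, -0.02) -1.61 [-0.59  1.24  1.22  1.66 -1.25  1.21 -2.23]
(0.465, 0.356, 0.0) 0.31 [-1.1   0.9   0.71  1.81 -0.83  0.76 -1.2 ]
(0.465, 0.356, 0.0) -2.83 [-0.73  0.78  0.07  1.8  -0.09  0.56  1.27]
(0.465, 0.356, 0.0) 3.45 [-0.73  0.78  0.07  1.8  -0.09  0.56  1.27]
[-0.99  0.44  0.66  1.79 -0.31  1.02 -0.26] 0.04003724266762207
```

Run:
```python
from h import *
pick(.6464,-.0055,.006,1.512,.07,f=5,up=.15)
place(.4651,.3564,.0165,.311,.065,up=.15)
r.move_ptp([.45,.20,.2],O(.3))
a=capture("top"); cv2.imwrite("pics/top6.png",a)
cv2.imwrite("pics/i.png",np.hstack([cv2.resize(a[140:260,160:280],(400,400),interpolation=2),cv2.resize(a[180:240,280:340],(400,400),interpolation=2)]))
print(r.get_clock())
```

```text
grip False 0.0463 64.2 [ 0.6472 -0.0057 -0.0195]
lift 0.0464 63.6 [-0.32 -0.06 -1.61]
place True [ 0.4648  0.3564 -0.0096] 55.4
57.3583
```

View pics/i.png

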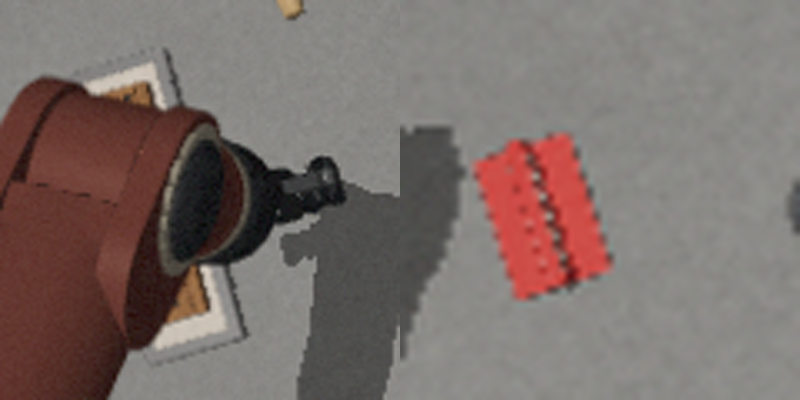

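Run:
```python
from h import *
P=lambda p:np.array(p)*.15+[280,180]-.4
w=px2w("top",P([(76,163),(173,132),(212,268),(118,300)]),.006); d=w[0]-w[3]; e=w[1]-w[2]; c=w.mean(0)
yaw=np.mean([np.arctan2(v[1],v[0]) for v in(d,e)]); print(c,np.degrees(yaw),np.linalg.norm(d),np.linalg.norm(e))
pick(*c,.018,yaw+PI,.05,f=6,up=.13)
place(.641,-.009,.023,PI-.045,.04,up=.13,f=3)
r.move_l([.5,-.2,.2],vel=.25)
a=capture("top"); cv2.imwrite("pics/top7.png",a)
cv2.imwrite("pics/j.png",np.hstack([cv2.resize(a[140:260,160:280],(400,400),interpolation=2),cv2.resize(a[95:215,275:395],(400,400),interpolation=2)]))
print(r.get_clock())
```

```text
[0.43850185 0.0748175 ] 17.90457540037189 0.06294669099551245 0.062124762683432415
grip False 0.0071 59.2 [ 0.4387  0.0749 -0.0081]
lift 0.0068 58.6 [-0.8  -0.35 -0.14]
place True [ 0.6407 -0.0091 -0.003 ] 65.4
67.8167
```

View pics/j.png

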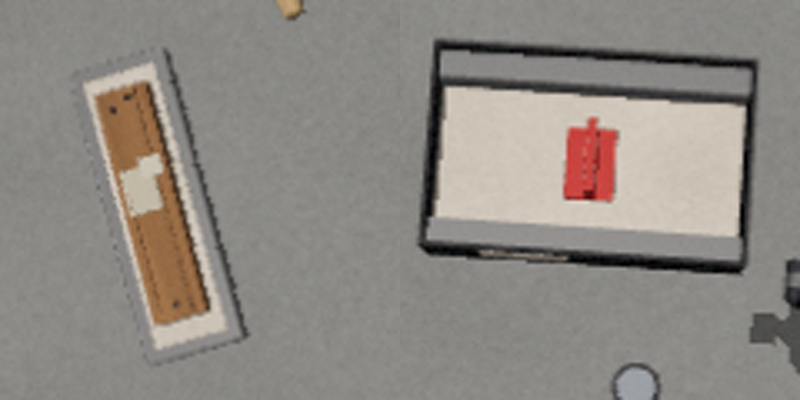

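Run:
```python
from h import *
pick(*MC,.035,MY,.04,f=8)
place(*COIN,.069,TY,.03)
pick(*MR,.035,MY,.04,f=8)
place(*RING,.069,TY,.03)
r.move_l([.45,.2,.25],vel=.25)
a=capture("top"); cv2.imwrite("pics/top8.png",a)
cv2.imwrite("pics/k.png",np.hstack([cv2.resize(a[95:215,275:395],(400,400),interpolation=2),cv2.resize(cv2.imread("pics/top0.png")[95:215,275:395],(400,400),interpolation=2)]))
print(r.get_clock())
```

```text
grip False 0.0108 58.8 [ 0.4525 -0.3987  0.0089]
lift 0.0114 58.4 [-0.54  0.09 -2.48]
place True [ 0.639  -0.0971  0.0429] 76.3
grip False 0.0112 58.8 [ 0.4481 -0.2888  0.0088]
lift 0.0108 58.4 [-0.33 -0.34 -2.25]
place True [0.6457 0.0798 0.0429] 86.4
88.8083
```

View pics/k.png

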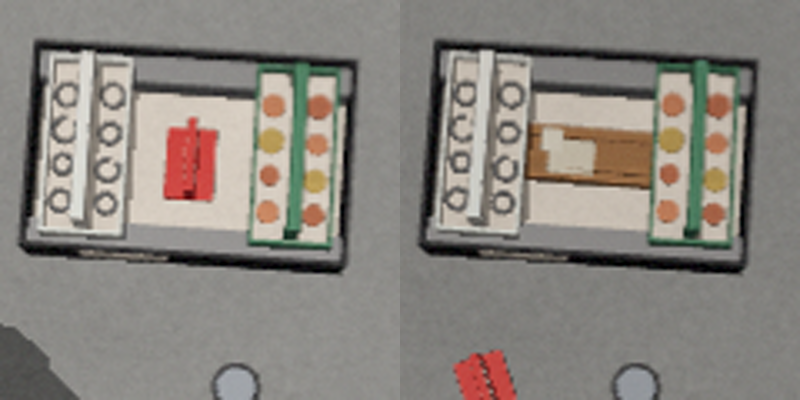

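Now (left) versus start (right): both trays are back within a pixel or two, and the marker stands mid-box at (190,160). Handing in.

```bash
python3 -c "
from plant import r
r.sleep(0.3); print(r.close_job())"
```

```text
the job is handed in; nothing more can be done
None
```

The job is handed in at about 89 s of the 144 s: the board is on the examination pad, the marker is in the middle of the box, and both trays are back where they started; the hand-in returned no verdict.

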